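# Jam the unlatched meter flap shut with a wedge

## Robot

A 7-joint arm with a two-finger parallel gripper is mounted at the origin on the work surface. World frame = base frame: x ahead of the robot, y to its left, z up, the work surface at z = 0. Lengths are in m, angles in rad, forces in N, time in s.
With the tool pointing down it reaches from about 0.425 to 0.875 m from the base axis. Payload 4.7 kg.
Tool frame: the origin (TCP) lies between the finger pads; the fingertips stand 14 mm ahead of it and the grasp point (between the pads) lies 5 mm behind it; z points along the fingers, y is the line along which they close (so a half turn about z gives the same grasp; the last joint's range is limited). The gripper opens to 87 mm and grips with 3 to 60 N. Pads are 19 mm wide; open, the fingers measure 117 mm over their backs; the gripper's body (75 mm by 190 mm) begins 51 mm behind the grasp point.
Start: joints at [1.357, 0.321, -0.07, 1.45, 0.023, 1.371, -0.057], TCP at [0.147, -0.633, 0.237] pointing down, gripper open.
Joint ranges: [-2.86, 2.86], [-0.3, 2.09], [-1.38, 1.24], [0.06, 2.45], [-1.56, 4.7], [0.09, 2.05], [-2.69, 2.69]. Speed limits (rad/s): [2.57, 2.57, 3.14, 3.14, 3.14, 3.14, 3.14].

## Interface

Orientations are given as a rotation vector (axis times angle).
In Python, from bench import get_state, get_image, camera_params, close_job gives the robot as it stands. The module is installed in compiled form; this text tells all that it offers.
- The arm moves only by the tool arm_command, never from a script. Its argument "motion" is a list of rows, each a list of 5 numbers: the finger opening in mm, from 0 to 87, then the shift along the tool's x, y, z in mm, then the turn about the tool's z in degrees. In form: [[gripper, x, y, z, spin], ...]. A call has 1 to 5 rows; each row is the pose to reach, as a shift and turn from the pose commanded when the call began, along the tool's axes at that moment; what a row does not reach only later rows make up. A row lasts 1/12 s, in which the tool goes at most 41.7 mm and 7.16 degrees, less where a joint would pass 70% of its speed; a pose out of reach is approached as far as the arm can. A call with a gripper value outside its range is refused whole. The fingers move at their own pace and stop on an object; "newtons" is the grip in N (left out, the last holds). Time passes only in rows, so rows that repeat a pose let the fingers close. It gives the time, the measured TCP pose, the force, the opening and the grip force at its end, in the units of the state.
- get_state(): the state, without advancing time (a new reading comes with each control period).
- get_image(name): name is "scene" or "top" or "wrist"; returns (picture, depth): 420x560x3 uint8, red, green, blue; 420x560 float32, m along the optical axis (not along the pixel's ray), 0 where there is no reading.
- camera_params(name): a dict with "intrinsics" (3x3 intrinsics, pixels), "D" ([k1, k2, p1, p2, k3] as OpenCV has them; the pictures are not rectified), "extrinsics" (4x4, takes a point from camera to world coordinates). Camera axes: x right, y down, z forward; pixel columns grow to the right and rows downward; lengths in m; the calibration is good to about 2 mm. A picture is of the moment at which its call begins: read the wrist's pose just before it. camera_params takes no time and is no camera call; for the wrist camera it gives the pose at the moment of the call.
- close_job(): hands the job in; it is judged then, once.
The state is a dict: "time": time; "joint_positions": joint angles; "qd": joint speeds; "joint_torque": joint torques, N m; "position": TCP position; "tool_rot": TCP orientation; "ft_force": force on the tool from outside, world axes, zero at the start; "torque": the same for the moment, N m; "grip_width": opening from 0.0 (shut) to 1.0 (fully open); "grip_force": force on a finger pad.
Only numpy, scipy, OpenCV 4.12 (cv2) and the standard library are available. Lean on these libraries where they do the work, as an engineer would, in place of code of your own. Each camera call takes 0.05 s, during which the arm holds its last target. There are 200 camera calls.

## Task

The latch of the small meter cabinet is broken, so its glazed flap hangs ajar. Push the flap shut, then take the wooden wedge by its red grip block and work it, thin end first, under the middle of the flap's lower edge with small pushes until it jams firmly enough to hold the flap shut by itself, but do not force it so hard that it strains the hinges. Let go of the wedge there, flat on the ledge, and leave the lantern, dish, key tray and tester pen where they are.

Things in the scene. Friction and masses are not known exactly. Their poses are not given: they have to be found in the camera images.
- entry (a point): Fixed point on the ledge (height 0) straight below the middle of the shut flap's outer face. x points level into the cabinet, square to the shut flap (the way the wedge is driven), z up, y along the flap: hinge at y = -120 mm, free edge at y = +120. Cabinet 260 mm wide, 160 deep, about 165 tall; the space beneath it is empty for 135 mm in from the flap's face and 200 mm wide.
- panel (a joint): Flap angle, rad: 0 shut, growing as the free edge swings out (to entry's -x). Panel 240 mm wide, 16 thick, 130 tall (top edge 142 to 152 above the ledge), yellow strip on top; vertical hinge line in its outer face; nothing juts out over 3 mm; moves at under 1 N, stays where left. Its lower edge is 12 to 22 mm above the ledge: it varies and is not reported: feel for the bite.
- wedge: Loose wooden wedge lying flat, 200 mm long, 34 wide, 0.15 to 0.3 kg, friction about 0.6. Origin: middle of its underside; x to the thin end, z up. Thin end at x = +100 mm, 5 high; top rises 1 in 5 to 31 high at x = -30, level to -60; red grip block 60 tall from x = -60 to -100. A level push of 15 to 20 N (held flat on the ledge) jams it well; over 30 N on the flap strains the hinges.
- wedge_grip (a point): Centre of the wedge's red grip block (40 mm long, 34 wide, 60 tall, upright sides), 30 mm above the underside, 80 mm behind the wedge's origin; axes as the wedge's. With the flap shut the wedge slides in freely until it meets the flap's lower edge; then the resistance climbs steeply with each mm. Let go while flat on the ledge, it stays jammed.
- wedge_tip (a point): Middle of the lower edge of the wedge's thin end, 100 mm ahead of its origin; axes as the wedge's.
- lantern: Bystander: blue plastic lantern with a press button, 72 mm across, 128 tall, upright. Origin: centre of its base.
- dish: Bystander: small white ceramic dish, 90 mm across, 30 tall. Origin: centre of its base.
- key_tray: Bystander: aluminium key ring tray, 100 x 150 mm, 18 tall. Origin: centre of its base.
- tester_pen: Bystander: yellow voltage tester pen lying flat, about 145 mm long along its x, 14 thick. Origin: under its middle.
Not all that is in view belongs to the job. What is meant by the wedge is not pink or purple, and is the smaller of those in its own colour.

How it is judged:
By the outcome, as a careful person would: the job done as asked, in the order asked, and still so for the second after the job is handed in, with the robot touching nothing.
It also fails if it takes over 64 s, if anything falls off the work surface, if the arm or the gripper's body presses on something with over 40 N, if the wrist force passes 120 N, or if a joint passes its speed limit or range.

## Working session

There is one attempt and no reset: what is moved stays moved. The work goes in short steps, Python scripts to look and compute and a tool call to move; the robot and the scene stay as the last step left them, time stands still between calls to the robot, and variables do not carry over. Pictures are saved under pics/ and viewed, at most 10 in all, crops included, and the job is handed in when it is done.

Besides the shell and the picture viewer there is one more tool, called after "Call:" as name(argument=value, ...), one argument or row to a line, values as JSON. arm_command: Moves the arm, as the interface text tells. Its arguments: {"type":"object","properties":{"motion":{"type":"array"},"newtons":{"type":"number"}},"required":["motion"]}

```bash
mkdir -p pics
cat > h.py <<'E'
import numpy as np, cv2
from bench import *
from scipy.spatial.transform import Rotation as R
def grab(n,f):
    p=camera_params(n); im,d=get_image(n)
    cv2.imwrite(f'pics/{f}.png',im[:,:,::-1]); np.savez(f'pics/{f}.npz',im=im,d=d,K=p['intrinsics'],D=p['D'],E=p['extrinsics'])
def cloud(f):
    z=np.load(f'pics/{f}.npz'); d=z['d']; h,w=d.shape
    v,u=np.mgrid[:h,:w]; uv=np.stack([u,v],-1).reshape(-1,1,2).astype(float)
    n=cv2.undistortPoints(uv,z['K'],z['D']).reshape(h,w,2)
    P=np.concatenate([n*d[...,None],d[...,None]],-1)
    W=P@z['E'][:3,:3].T+z['E'][:3,3]; W[d==0]=np.nan
    return z['im'],W
E
python3 - <<'E'
from h import *
print(get_state())
grab('scene','s1');grab('top','t1')
E
```

```text
{'time': 0.0, 'joint_positions': array([ 1.35705904,  0.32185381, -0.07012975,  1.45169931,  0.02259212,
        1.37076805, -0.05686233]), 'qd': array([ 0.00079984, -0.00214189,  0.00075058,  0.00018469,  0.00048824,
        0.00093326, -0.00032163]), 'joint_torque': array([-1.03462600e-03, -4.91289318e+01, -4.04264303e-01, -3.12529850e+01,
       -6.37701130e-02,  4.36935062e-02,  1.88181325e-04]), 'position': array([ 0.14667919, -0.63268968,  0.23542961]), 'tool_rot': array([-3.11930449e+00, -3.57065817e-01,  4.64249633e-04]), 'ft_force': array([-0.43592096, -0.33998816, -0.19215716]), 'torque': array([ 0.01075503,  0.02779253, -0.01384385]), 'grip_force': 0.0, 'grip_width': 0.9984423747006154}
```

View pics/s1.png

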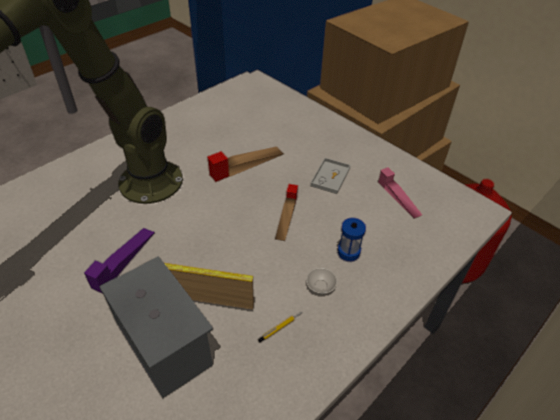

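View pics/t1.png

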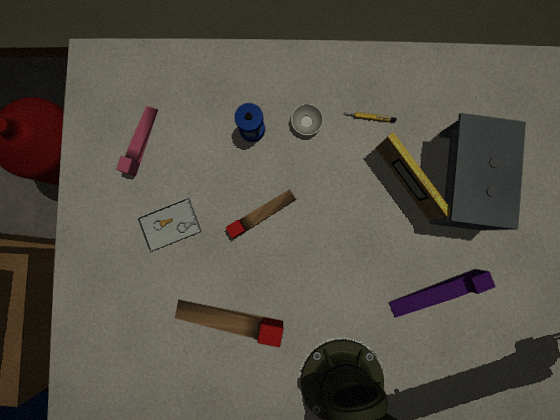

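The scene and top views agree. The wedge is the small wooden one: its grip is at top px (235,229) and its tip at (293,193). The cabinet is at (487,170), with the flap's yellow strip running from (392,137) to (447,215), where the hinge is.

Run:
```python
from h import *
im,W=cloud('t1'); 
def near(u,v): print((u,v),np.round(np.nanmedian(W[v-1:v+2,u-1:u+2].reshape(-1,3),0),3))
for p in [(342,390),(300,300),(250,116),(306,122),(170,222),(370,117),(250,215),(490,170)]: near(*p)
hsv=cv2.cvtColor(im,cv2.COLOR_RGB2HSV); H,S,V=[hsv[...,i].astype(int) for i in range(3)]
def rect(m,name):
    P=W[m]; P=P[~np.isnan(P[:,0])]
    r=cv2.minAreaRect((P[:,:2]*1000).astype(np.float32)); print(name,len(P),'z',np.round(np.percentile(P[:,2],[5,50,95]),3)); print(np.round(cv2.boxPoints(r)).tolist(),r)
vv,uu=np.mgrid[:420,:560]
def roi(a,b,c,d): return (uu>=a)&(uu<=b)&(vv>=c)&(vv<=d)
rect(roi(430,540,100,245)&(W[...,2]>.152)&(S<80),'cab')
rect(roi(370,460,120,235)&(W[...,2]>.135)&(S>150),'strip')
rect(roi(215,300,180,245)&((H<5)|(H>175))&(S>150)&(W[...,2]>.05),'grip')
rect(roi(215,300,180,245)&(S>110)&(W[...,2]>.0)&(H<25),'wedge')
rect(roi(225,275,95,145)&(W[...,2]>.03),'lantern')
rect(roi(285,330,95,145)&(W[...,2]>.015),'dish')
rect(roi(340,402,105,130)&(S>150),'pen')
```

```text
(342, 390) [0.06  0.034 0.216]
(300, 300) [ 0.214  0.115 -0.   ]
(250, 116) [0.681 0.252 0.128]
(306, 122) [0.704 0.106 0.006]
(170, 222) [0.419 0.475 0.005]
(370, 117) [ 0.72  -0.071  0.013]
(250, 215) [0.441 0.254 0.029]
(490, 170) [ 0.55  -0.318  0.168]
cab 7401 z [0.165 0.168 0.171]
[[410.0, -384.0], [671.0, -413.0], [689.0, -251.0], [429.0, -222.0]] ((549.7654418945312, -317.45037841796875), (163.39285278320312, 262.0269470214844), 83.62845611572266)
strip 622 z [0.143 0.149 0.152]
[[419.0, -236.0], [474.0, -311.0], [685.0, -157.0], [630.0, -82.0]] ((552.0730590820312, -196.38848876953125), (261.066162109375, 92.90937805175781), 36.0908088684082)
grip 197 z [0.056 0.06  0.063]
[[379.0, 298.0], [400.0, 266.0], [428.0, 284.0], [406.0, 317.0]] ((403.1369934082031, 291.337890625), (33.15987777709961, 39.0142936706543), 33.465354919433594)
wedge 928 z [0.007 0.025 0.061]
[[378.0, 298.0], [487.0, 133.0], [515.0, 151.0], [407.0, 317.0]] ((446.90167236328125, 224.86083984375), (33.76299285888672, 198.21319580078125), 33.25775146484375)
lantern 769 z [0.034 0.121 0.126]
[[645.0, 289.0], [647.0, 221.0], [717.0, 223.0], [716.0, 291.0]] ((681.3428955078125, 256.1968994140625), (70.44343566894531, 67.5636978149414), 1.5249574184417725)
dish 424 z [0.016 0.025 0.031]
[[662.0, 148.0], [663.0, 63.0], [751.0, 64.0], [750.0, 149.0]] ((706.6563110351562, 105.79426574707031), (88.1703872680664, 85.0348129272461), 0.7499394416809082)
pen 148 z [0.005 0.013 0.016]
[[709.0, -132.0], [722.0, -134.0], [734.0, -30.0], [721.0, -29.0]] ((721.549072265625, -81.1943130493164), (104.00727844238281, 13.142983436584473), 83.48387908935547)
```

```bash
cat >> h.py <<'E'
def go(x,y,z,yaw_toolx=None):
    s=get_state(); M=R.from_rotvec(s['tool_rot']).as_matrix(); d=M.T@(np.array([x,y,z])-s['position'])*1000
    spin=0
    if yaw_toolx is not None:
        a=np.arctan2(M[1,0],M[0,0]); spin=-np.degrees((yaw_toolx-a+np.pi)%(2*np.pi)-np.pi)  # tool z down
    print('tool shift',np.round(d,1),'spin',round(spin,1),'toolx yaw',round(np.degrees(np.arctan2(M[1,0],M[0,0])),1),'tilt',np.round(M[:,2],3))
E
python3 - <<'E'
from h import *
im,W=cloud('t1'); hsv=cv2.cvtColor(im,cv2.COLOR_RGB2HSV)
vv,uu=np.mgrid[:420,:560]
m=(uu>380)&(uu<455)&(vv>125)&(vv<222)&(hsv[...,1]>150)&(hsv[...,0]>20)&(W[...,2]>.143)&(W[...,2]<.155)
m=cv2.morphologyEx(m.astype(np.uint8),cv2.MORPH_OPEN,np.ones((2,2)))>0
P=W[m][:,:2]*1000; print(len(P))
c=np.median(P,0); 
vx,vy,x0,y0=cv2.fitLine(P.astype(np.float32),cv2.DIST_HUBER,0,1,.01).ravel()
dd=np.array([vx,vy]); n=np.array([-vy,vx]); q=P-[x0,y0]; t=q@dd; k=q@n
print('dir',dd,np.degrees(np.arctan2(vy,vx)),'t',np.percentile(t,[1,99]),'k',np.percentile(k,[3,50,97]))
good=abs(k)<12
print('ends',[x0,y0]+dd*t[good].min(),[x0,y0]+dd*t[good].max())
# cabinet front edge
xe=np.array([-.111,-.9938]);ye=np.array([.9938,-.111]); o=np.array([559,-236.5])
C=W[(uu>430)&(uu<540)&(vv>100)&(vv<245)&(W[...,2]>.155)&(hsv[...,1]<80)][:,:2]*1000
a=(C-o)@xe;b=(C-o)@ye; print(np.percentile(a,[0,1,99,100]),np.percentile(b,[0,1,99,100]))
# front edge line: per-b bin min a
bb=np.arange(-110,111,20); print([(round(x),round(np.percentile(a[abs(b-x)<10],1),1)) for x in bb])
print([(round(x),round(((P-o)@xe)[abs((P-o)@ye-x)<6].mean(),1)) for x in range(-110,60,20)])
go(.6,.0,.237)
E
```

```text
495
dir [0. 0.] 0.0 t [nan nan] k [nan nan nan]
ends [0. 0.] [0. 0.]
[ -0.22147792   1.72651106 159.40149639 163.16740121] [-131.20316774 -129.17577828  126.75423029  130.82119031]
[(-110, np.float64(1.9)), (-90, np.float64(1.9)), (-70, np.float64(1.7)), (-50, np.float64(1.6)), (-30, np.float64(1.3)), (-10, np.float64(1.7)), (10, np.float64(1.6)), (30, np.float64(1.7)), (50, np.float64(2.0)), (70, np.float64(1.9)), (90, np.float64(2.2)), (110, np.float64(2.1))]
[(-110, np.float64(-1.0)), (-90, np.float64(-13.7)), (-70, np.float64(-29.9)), (-50, np.float64(-45.0)), (-30, np.float64(-69.7)), (-10, np.float64(-89.9)), (10, np.float64(-108.2)), (30, np.float64(-125.0)), (50, np.float64(-143.1))]
tool shift [ 584.6 -514.    -0.6] spin 0 toolx yaw 13.1 tilt [-0.     0.002 -1.   ]
```

Call:
arm_command(
  motion=[
    [0,583,-462,0,0],
    [0,583,-462,0,0],
    [0,583,-462,0,0],
    [0,583,-462,0,0],
    [0,583,-462,0,0],
  ],
)

```text
time: 0.52
position: [0.2773, -0.4684, 0.2361]
tool_rot: [-3.121, -0.357, 0.001]
ft_force: [0.4, 0.0, 0.9]
grip_width: 0.707
grip_force: 0.0
```

Call:
arm_command(
  motion=[
    [0,419,-331,0,0],
    [0,419,-331,0,0],
    [0,419,-331,0,0],
    [0,419,-331,0,0],
    [0,419,-331,0,0],
  ],
)

```text
time: 0.93
position: [0.4073, -0.3057, 0.2364]
tool_rot: [3.121, 0.357, -0.001]
ft_force: [0.4, 0.3, -0.0]
grip_width: 0.325
grip_force: 0.0
```

Call:
arm_command(
  motion=[
    [0,255,-201,0,0],
    [0,255,-201,0,0],
    [0,255,-201,0,0],
    [0,255,-201,0,0],
    [0,255,-201,0,0],
  ],
)

```text
time: 1.35
position: [0.5376, -0.1433, 0.2364]
tool_rot: [3.121, 0.356, -0.0]
ft_force: [1.1, -0.7, -0.2]
grip_width: 0.018
grip_force: 0.0
```

Call:
arm_command(
  motion=[
    [0,91,-71,0,-7],
    [0,91,-71,0,-14],
    [0,91,-71,0,-21],
    [0,91,-71,0,-28],
    [0,91,-71,0,-35],
  ],
)

```text
time: 1.77
position: [0.6102, -0.0517, 0.2357]
tool_rot: [-2.86, -1.295, 0.0]
ft_force: [-0.3, -1.0, 1.0]
grip_width: 0.003
grip_force: 0.0
```

Call:
arm_command(
  motion=[
    [0,0,0,0,-7],
    [0,0,0,0,-14],
    [0,0,0,0,-21],
    [0,0,0,0,-28],
    [0,0,0,0,-35],
  ],
)

```text
time: 2.18
position: [0.6092, -0.0553, 0.236]
tool_rot: [-2.345, -2.089, 0.001]
ft_force: [-0.5, -0.2, 0.5]
grip_width: 0.003
grip_force: 0.0
```

Run:
```python
from h import *
s=get_state();print(s['time'],s['position'],s['joint_positions'])
go(.610,-.051,.125,np.radians(83.6))
```

```text
2.1833 [ 0.6092432  -0.05534101  0.23595686] [ 0.67098492  0.33030614 -0.77599627  1.53016272  0.23347593  1.37774627
 -0.23835507]
tool shift [  4.4   0.4 111. ] spin -0.2 toolx yaw 83.4 tilt [-0.001  0.    -1.   ]
```

Call:
arm_command(
  motion=[
    [0,4,0,40,0],
    [0,4,0,80,0],
    [0,4,0,111,0],
    [0,4,0,111,0],
  ],
)

```text
time: 2.52
position: [0.6048, -0.0517, 0.1182]
tool_rot: [-2.345, -2.077, 0.013]
ft_force: [-2.2, -0.8, 0.3]
grip_width: 0.006
grip_force: 0.0
```

Call:
arm_command(
  motion=[
    [0,-20,0,0,0],
    [0,-40,0,0,0],
    [0,-60,0,0,0],
    [0,-80,0,0,0],
    [0,-100,0,0,0],
  ],
)

```text
time: 2.93
position: [0.5988, -0.151, 0.1276]
tool_rot: [2.35, 2.082, 0.002]
ft_force: [-0.2, 1.2, -0.2]
grip_width: 0.003
grip_force: 0.5
```

Call:
arm_command(
  motion=[
    [0,-15,0,0,0],
    [0,-30,0,0,0],
    [0,-45,0,0,0],
    [0,-60,0,0,0],
    [0,-65,0,0,0],
  ],
)

```text
time: 3.35
position: [0.5895, -0.2187, 0.1256]
tool_rot: [2.354, 2.079, -0.002]
ft_force: [-0.5, -1.2, -0.0]
grip_width: 0.004
grip_force: 0.0
```

Run:
```python
from h import *
s=get_state();p=s['position'][:2]*1000-[559,-236.5];print(s['time'],s['position'],s['ft_force'],p@[-.111,-.9938],p@[.9938,-.111])
grab('top','t2')
im,W=cloud('t2'); cv2.imwrite('pics/t2c.png',cv2.resize(im[90:250,340:540,::-1],None,fx=4,fy=3.7)[:600,:800])
```

```text
3.35 [ 0.589534   -0.2186722   0.12563144] [-0.50506701 -1.21953026 -0.00317175] -21.1065419244639 28.365799552104594
```

Call:
arm_command(
  motion=[
    [0,-3,0,0,0],
    [0,-6,0,0,0],
    [0,-8,0,0,0],
    [0,-8,0,0,0],
  ],
)

```text
time: 3.73
position: [0.5892, -0.2229, 0.1255]
tool_rot: [2.351, 2.083, -0.0]
ft_force: [0.1, -0.3, -0.3]
grip_width: 0.006
grip_force: 0.0
```

Call:
arm_command(
  motion=[
    [0,-1,0,0,0],
    [0,-2,0,0,0],
    [0,-2,0,0,0],
  ],
)

```text
time: 3.98
position: [0.5889, -0.225, 0.1256]
tool_rot: [2.352, 2.083, -0.0]
ft_force: [-0.6, -0.5, -0.6]
grip_width: 0.003
grip_force: 0.0
```

Call:
arm_command(
  motion=[
    [0,-1,0,0,0],
    [0,-2,0,0,0],
    [0,-2,0,0,0],
  ],
)

```text
time: 4.23
position: [0.5887, -0.2271, 0.1256]
tool_rot: [2.352, 2.083, -0.0]
ft_force: [-0.3, -0.1, -0.0]
grip_width: 0.004
grip_force: 0.1
```

Call:
arm_command(
  motion=[
    [0,-1,0,0,0],
    [0,-2,0,0,0],
    [0,-2,0,0,0],
  ],
)

```text
time: 4.48
position: [0.5884, -0.2294, 0.1255]
tool_rot: [2.352, 2.082, -0.0]
ft_force: [-0.4, 0.2, 0.4]
grip_width: 0.008
grip_force: 0.1
```

Call:
arm_command(
  motion=[
    [0,-1,0,0,0],
    [0,-2,0,0,0],
    [0,-2,0,0,0],
  ],
)

```text
time: 4.73
position: [0.5882, -0.2309, 0.1255]
tool_rot: [-2.352, -2.083, -0.0]
ft_force: [-0.4, 1.2, -0.6]
grip_width: 0.005
grip_force: 0.5
```

Call:
arm_command(
  motion=[
    [0,-1,0,0,0],
    [0,-1,0,0,0],
  ],
)

```text
time: 4.9
position: [0.5882, -0.2309, 0.1255]
tool_rot: [-2.35, -2.083, -0.001]
ft_force: [-0.4, 3.5, 0.6]
grip_width: 0.009
grip_force: 1.5
```

Call:
arm_command(
  motion=[
    [0,30,0,0,0],
    [40,60,0,-30,0],
    [80,60,0,-70,0],
    [80,90,0,-75,0],
  ],
  newtons=40,
)

```text
time: 5.23
position: [0.6016, -0.1482, 0.2068]
tool_rot: [2.35, 2.068, 0.002]
ft_force: [2.1, -1.5, 1.4]
grip_width: 0.151
grip_force: 0.0
```

Run:
```python
from h import *
grab('top','t3'); im=np.load('pics/t3.npz')['im']
cv2.imwrite('pics/t3c.png',cv2.resize(im[90:250,340:540,::-1],None,fx=3,fy=3))
go(.403,.2915,.2,np.radians(123.4))
```

```text
tool shift [ 402.  -248.3    4.4] spin -40.1 toolx yaw 83.3 tilt [ 0.009  0.    -1.   ]
```

View pics/t3c.png

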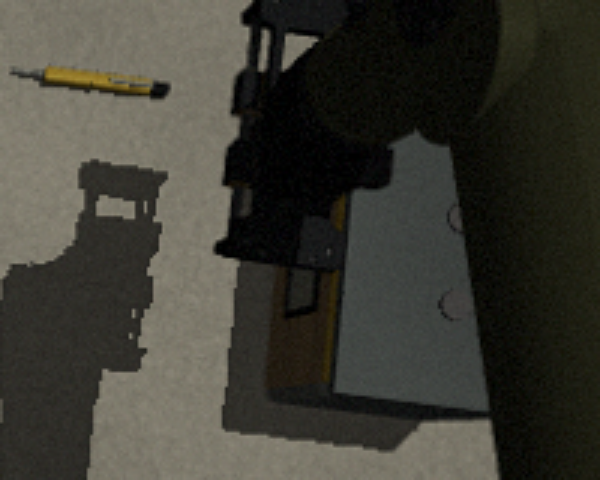

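The crop shows the flap flush with the cabinet front: the strip lies along the cabinet edge at crop x≈340. On to the wedge.

Call:
arm_command(
  motion=[
    [80,402,-248,0,0],
    [80,402,-248,0,0],
    [80,402,-248,0,0],
    [80,402,-248,0,0],
    [80,402,-248,0,0],
  ],
)

```text
time: 5.7
position: [0.5107, 0.0474, 0.2002]
tool_rot: [2.352, 2.081, -0.001]
ft_force: [1.2, -0.2, 0.1]
grip_width: 0.572
grip_force: 0.0
```

Call:
arm_command(
  motion=[
    [80,225,-139,0,0],
    [80,225,-139,0,0],
    [80,225,-139,0,0],
    [80,225,-139,0,0],
    [80,225,-139,0,0],
  ],
)

```text
time: 6.12
position: [0.4237, 0.2366, 0.2005]
tool_rot: [2.351, 2.08, -0.0]
ft_force: [0.4, 0.6, -0.4]
grip_width: 0.896
grip_force: 0.0
```

Call:
arm_command(
  motion=[
    [80,50,-30,0,-7],
    [80,50,-30,0,-14],
    [80,50,-30,0,-21],
    [80,50,-30,0,-28],
    [80,50,-30,0,-35],
  ],
)

```text
time: 6.53
position: [0.4007, 0.289, 0.2003]
tool_rot: [1.606, 2.699, -0.001]
ft_force: [0.5, -0.6, 0.4]
grip_width: 0.917
grip_force: 0.0
```

Run:
```python
from h import *
grab('wrist','w1');grab('top','t4')
s=get_state();print(s['time'],s['position'])
go(.403,.2915,.04,np.radians(123.4))
im,W=cloud('w1');hsv=cv2.cvtColor(im,cv2.COLOR_RGB2HSV); H,S=hsv[...,0].astype(int),hsv[...,1]
m=((H<5)|(H>175))&(S>150)&(W[...,2]>.054)&(W[...,2]<.066)&(np.hypot(W[...,0]-.403,W[...,1]-.291)<.06)
P=W[m][:,:2]*1000;print(len(P)); 
if len(P)>50: print(cv2.minAreaRect(P.astype(np.float32)), np.median(W[m][:,2]))
```

```text
6.6333 [0.40094591 0.28860408 0.20026909]
tool shift [  1.7   3.2 160.3] spin -5.3 toolx yaw 118.1 tilt [ 0.    -0.001 -1.   ]
1206
((404.0877990722656, 289.79742431640625), (31.633804321289062, 40.139259338378906), 33.2223014831543) 0.060021525133354764
```

View pics/w1.png

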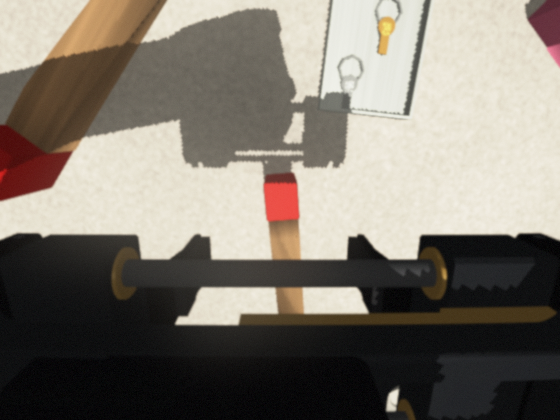

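The wrist view shows the red block at (282,197), centred between the fingers. Descend and grip.

Call:
arm_command(
  motion=[
    [80,0,3,40,-5],
    [80,0,3,80,-5],
    [80,0,3,120,-5],
    [80,0,3,150,-5],
    [80,0,3,170,-5],
  ],
)

```text
time: 7.05
position: [0.4019, 0.2886, 0.0269]
tool_rot: [-1.503, -2.756, 0.006]
ft_force: [-0.1, 0.8, 0.7]
grip_width: 0.919
grip_force: 0.0
```

Call:
arm_command(
  motion=[
    [20,0,0,0,0],
    [20,0,0,0,0],
    [20,0,0,0,0],
    [20,0,0,0,0],
    [20,0,0,0,0],
  ],
  newtons=50,
)

```text
time: 7.47
position: [0.4048, 0.2909, 0.0322]
tool_rot: [1.498, 2.759, 0.003]
ft_force: [0.1, -0.6, 0.5]
grip_width: 0.626
grip_force: 0.0
```

Call:
arm_command(
  motion=[
    [20,0,0,0,0],
    [20,0,0,0,0],
    [20,0,0,0,0],
  ],
)

```text
time: 7.72
position: [0.4038, 0.2904, 0.031]
tool_rot: [1.498, 2.76, 0.001]
ft_force: [-0.8, -1.2, 0.6]
grip_width: 0.403
grip_force: 0.3
```

Call:
arm_command(
  motion=[
    [20,0,0,0,0],
    [20,0,0,0,0],
    [20,0,0,-5,0],
    [20,0,0,-30,0],
    [20,0,0,-30,0],
  ],
)

```text
time: 8.13
position: [0.4046, 0.2921, 0.0631]
tool_rot: [1.496, 2.76, 0.006]
ft_force: [1.8, 1.5, -1.5]
grip_width: 0.387
grip_force: 50.0
```

Run:
```python
from h import *
s=get_state();print(s['time'],s['position'],s['grip_force'],s['grip_width'],s['ft_force'])
# target: tip 20mm short of the flap face a=.7
o=np.array([559,-236.5]); xe=np.array([-.111,-.9938]); g=o+xe*(.7-20-180); print(g)
go(g[0]/1e3,g[1]/1e3,.0605,np.radians(83.6))
```

```text
8.1333 [0.40463926 0.29209978 0.06311614] 49.985208325088024 0.38665247914533746 [ 1.82763903  1.5187729  -1.45048726]
[581.1223  -38.43566]
tool shift [-373.3  -32.6    2.4] spin 39.5 toolx yaw 123.1 tilt [ 0.003  0.002 -1.   ]
```

Call:
arm_command(
  motion=[
    [20,-25,-2,0,0],
    [20,-60,-5,0,0],
    [20,-95,-8,0,0],
    [20,-130,-11,0,0],
    [20,-165,-14,0,0],
  ],
)

```text
time: 8.55
position: [0.4819, 0.1428, 0.06]
tool_rot: [-1.497, -2.762, 0.001]
ft_force: [2.0, 0.3, -2.1]
grip_width: 0.389
grip_force: 50.0
```

Call:
arm_command(
  motion=[
    [20,-35,-3,0,6],
    [20,-70,-6,0,12],
    [20,-105,-9,0,18],
    [20,-130,-12,0,24],
    [20,-140,-12,0,30],
  ],
)

```text
time: 8.97
position: [0.5492, 0.0149, 0.0595]
tool_rot: [2.174, 2.266, -0.003]
ft_force: [-0.1, -0.1, -1.9]
grip_width: 0.385
grip_force: 50.0
```

Run:
```python
from h import *
s=get_state();print(s['time'],s['position'],s['grip_force'],s['grip_width'],s['ft_force'])
go(.5811,-.0384,.0605,np.radians(83.6))
```

```text
8.9667 [0.54922492 0.0148998  0.05954071] 49.9803766887635 0.38525062813412264 [-0.10893864 -0.06471325 -1.88675115]
tool shift [-54.6  29.6  -0.9] spin 8.8 toolx yaw 92.4 tilt [-0.    -0.002 -1.   ]
```

Call:
arm_command(
  motion=[
    [20,-20,10,0,4],
    [20,-40,20,0,9],
    [20,-55,29,0,9],
    [20,-55,29,0,9],
    [20,-55,29,0,9],
  ],
)

```text
time: 9.38
position: [0.5797, -0.0336, 0.0596]
tool_rot: [-2.335, -2.1, 0.001]
ft_force: [-0.7, 0.7, -1.5]
grip_width: 0.386
grip_force: 50.0
```

Run:
```python
from h import *
s=get_state();print(s['time'],s['position'],s['grip_width'],s['ft_force'])
go(.5811,-.0384,.0305,np.radians(83.6))
grab('top','t5');grab('scene','s5')
im=np.load('pics/t5.npz')['im']; sc=np.load('pics/s5.npz')['im']
a=cv2.resize(im[80:250,340:540,::-1],(400,340)); b=cv2.resize(sc[220:390,90:290,::-1],(400,340)); cv2.imwrite('pics/c5.png',np.hstack([a,b]))
im,W=cloud('t5');hsv=cv2.cvtColor(im,cv2.COLOR_RGB2HSV); H,S=hsv[...,0].astype(int),hsv[...,1]
o=np.array([.559,-.2365])
a=(W[...,:2]-o)@[-.111,-.9938]*1000;b=(W[...,:2]-o)@[.9938,-.111]*1000;z=W[...,2]*1000
m=(a>-125)&(a<0)&(abs(b)<60)&(z>22)&(z<70)&(S>90)&(H<25)
print(m.sum(),np.percentile(a[m],[1,99]) if m.any() else'')
for k in range(-120,-10,10):
    q=m&(a>=k)&(a<k+10)
    if q.sum()>5: print(k,q.sum(),np.round(np.percentile(b[q],[3,50,97]),1),round(np.median(z[q]),1))
```

```text
9.3833 [ 0.57967948 -0.0336051   0.05958814] 0.3864541072495334 [-0.72534957  0.71306057 -1.54097407]
tool shift [-4.6  2.  29.1] spin 0.3 toolx yaw 83.9 tilt [-0.001  0.001 -1.   ]
48 [-124.88329905  -96.92559358]
-120 18 [-17.9 -14.6  -7.4] 51.0
-110 17 [-18.1 -16.1  -8.2] 48.3
```

View pics/c5.png

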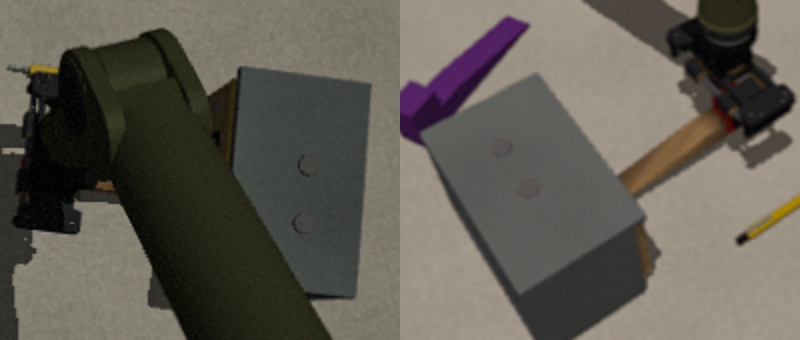

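The left crop (top) shows the wedge held, partly hidden. The right crop (scene) shows it pointing squarely at the flap, but a bit of wood shows past the cabinet's free-edge corner at (645,250). I'll check whether the flap is really shut.

Run:
```python
from h import *
o=np.array([.559,-.2365])
for f in ['t3','t4','t5','s5']:
    im,W=cloud(f);hsv=cv2.cvtColor(im,cv2.COLOR_RGB2HSV); H,S=hsv[...,0].astype(int),hsv[...,1]
    a=(W[...,:2]-o)@[-.111,-.9938]*1000;b=(W[...,:2]-o)@[.9938,-.111]*1000;z=W[...,2]*1000
    m=(a>-60)&(a<30)&(abs(b)<128)&(z>80 if f!='s5' else z>30)&(z<156)&(S>100)&(H>8)&(H<35)
    print(f,m.sum())
    for k in range(-120,121,20):
        q=m&(b>=k)&(b<k+20)
        if q.sum()>4: print(k,q.sum(),np.round(np.percentile(a[q],[5,50,95]),1),np.round(np.percentile(z[q],[5,95])))
```

```text
t3 414
-120 101 [-0.1  1.3  4. ] [ 86. 150.]
-100 102 [0.1 1.2 4.2] [ 86. 151.]
-80 96 [-0.1  1.4  3.5] [ 85. 150.]
-60 47 [-0.2  1.5  3.3] [125. 151.]
-40 21 [0.4 1.7 5.4] [122. 151.]
0 27 [-0.1  1.8  5.6] [139. 151.]
20 14 [0.4 1.4 4. ] [139. 151.]
t4 832
-120 94 [0.3 1.4 4.1] [ 86. 150.]
-100 101 [-0.1  1.4  4.1] [ 85. 150.]
-80 96 [-0.1  1.3  3.8] [ 85. 150.]
-60 49 [-0.6  1.4  3.9] [123. 151.]
-40 49 [-0.1  1.6  4.2] [123. 151.]
-20 45 [0.2 1.4 5.2] [125. 150.]
0 49 [0.  1.6 4.6] [123. 151.]
20 47 [0.1 1.9 4.6] [126. 150.]
40 49 [-0.2  1.7  4.5] [125. 151.]
60 93 [-0.1  1.4  4.4] [ 83. 150.]
80 80 [0.3 1.8 4. ] [ 82. 151.]
100 75 [0.2 1.8 3.3] [ 84. 150.]
t5 306
0 6 [2.  4.2 5.5] [147. 151.]
20 35 [0.2 1.5 4.4] [131. 151.]
40 48 [-0.2  1.6  4.3] [124. 150.]
60 76 [0.1 1.7 4.9] [102. 150.]
80 69 [0.5 1.5 4.9] [ 94. 150.]
100 72 [0.6 1.8 3.8] [ 89. 150.]
s5 218
-20 53 [-58.5 -47.3 -36.4] [33. 41.]
0 65 [-58.7 -47.7 -34.8] [33. 41.]
100 94 [ 1.9  7.  12.3] [ 36. 131.]
120 6 [ 2.4  5.5 11.5] [ 46. 102.]
```

Flap is flush along its whole length (a≈1.5 mm). Lower the wedge.

Call:
arm_command(
  motion=[
    [20,0,2,10,0],
    [20,0,2,20,0],
    [20,0,2,26,0],
    [20,0,2,26,0],
  ],
)

```text
time: 9.82
position: [0.5799, -0.0325, 0.0321]
tool_rot: [-2.33, -2.102, 0.004]
ft_force: [-0.9, 0.4, -2.1]
grip_width: 0.385
grip_force: 50.0
```

Call:
arm_command(
  motion=[
    [20,0,0,1,0],
    [20,0,0,2,0],
    [20,0,0,2,0],
  ],
)

```text
time: 10.07
position: [0.582, -0.0329, 0.0326]
tool_rot: [2.333, 2.103, 0.0]
ft_force: [0.0, 0.5, -1.5]
grip_width: 0.385
grip_force: 50.0
```

Call:
arm_command(
  motion=[
    [20,0,0,1,0],
    [20,0,0,1,0],
  ],
)

```text
time: 10.23
position: [0.5821, -0.033, 0.0317]
tool_rot: [2.333, 2.103, 0.0]
ft_force: [-0.6, -0.3, -2.6]
grip_width: 0.386
grip_force: 50.0
```

Call:
arm_command(
  motion=[
    [20,0,0,1,0],
    [20,0,0,1,0],
    [20,0,0,1,0],
  ],
)

```text
time: 10.48
position: [0.5822, -0.033, 0.031]
tool_rot: [2.333, 2.103, 0.0]
ft_force: [-1.0, 0.6, 0.9]
grip_width: 0.386
grip_force: 50.0
```

Call:
arm_command(
  motion=[
    [20,0,0,0.5,0],
    [20,0,0,0.5,0],
    [20,0,0,0.5,0],
  ],
)

```text
time: 10.73
position: [0.5822, -0.033, 0.0309]
tool_rot: [2.333, 2.103, -0.0]
ft_force: [-2.2, 0.2, 4.7]
grip_width: 0.389
grip_force: 50.0
```

Run:
```python
from h import *
s=get_state();p=s['position'][:2]*1000-[559,-236.5];print(s['time'],s['position'],s['ft_force'],s['torque'],p@[-.111,-.9938],p@[.9938,-.111])
go(.5811,-.0384,.0305,np.radians(83.6))
```

```text
10.7333 [ 0.5822142  -0.03301586  0.03094328] [-2.23793079  0.15320782  4.74905057] [-0.0719278   0.42386286  0.01643166] -204.79931433266245 0.4835274430277444
tool shift [-5.5 -0.5  0.4] spin 0.4 toolx yaw 84.0 tilt [ 0.    -0.001 -1.   ]
```

Call:
arm_command(
  motion=[
    [20,-12,0,0,0.4],
    [20,-25,0,0,0.4],
    [20,-38,0,0,0.4],
    [20,-50,0,0,0.4],
    [20,-50,0,0,0.4],
  ],
)

```text
time: 11.15
position: [0.5775, -0.0871, 0.031]
tool_rot: [2.344, 2.088, 0.0]
ft_force: [-0.3, -2.4, 6.6]
grip_width: 0.387
grip_force: 50.0
```

Call:
arm_command(
  motion=[
    [20,-2,0,0,0],
    [20,-4,0,0,0],
    [20,-6,0,0,0],
    [20,-8,0,0,0],
  ],
)

```text
time: 11.48
position: [0.5768, -0.0913, 0.031]
tool_rot: [2.341, 2.093, 0.003]
ft_force: [0.5, 3.5, 5.7]
grip_width: 0.389
grip_force: 50.0
```

Call:
arm_command(
  motion=[
    [20,-1,0,0,0],
    [20,-2,0,0,0],
    [20,-3,0,0,0],
    [20,-4,0,0,0],
  ],
)

```text
time: 11.82
position: [0.5763, -0.0952, 0.031]
tool_rot: [2.341, 2.093, 0.003]
ft_force: [1.1, 4.2, 5.1]
grip_width: 0.388
grip_force: 50.0
```

Call:
arm_command(
  motion=[
    [20,-1,0,0,0],
    [20,-2,0,0,0],
    [20,-3,0,0,0],
    [20,-4,0,0,0],
  ],
)

```text
time: 12.15
position: [0.5759, -0.0991, 0.031]
tool_rot: [2.341, 2.093, 0.003]
ft_force: [0.7, 3.6, 5.1]
grip_width: 0.386
grip_force: 50.0
```

Call:
arm_command(
  motion=[
    [20,-1,0,0,0],
    [20,-2,0,0,0],
    [20,-3,0,0,0],
    [20,-4,0,0,0],
  ],
)

```text
time: 12.48
position: [0.5754, -0.1031, 0.0309]
tool_rot: [2.341, 2.093, 0.003]
ft_force: [0.9, 4.9, 6.2]
grip_width: 0.385
grip_force: 50.0
```

Call:
arm_command(
  motion=[
    [20,-1,0,0,0],
    [20,-2,0,0,0],
    [20,-3,0,0,0],
    [20,-4,0,0,0],
  ],
)

```text
time: 12.82
position: [0.5749, -0.1071, 0.0309]
tool_rot: [2.341, 2.093, 0.003]
ft_force: [0.5, 4.4, 6.4]
grip_width: 0.387
grip_force: 50.0
```

Call:
arm_command(
  motion=[
    [20,-1,0,0,0],
    [20,-2,0,0,0],
    [20,-3,0,0,0],
    [20,-4,0,0,0],
  ],
)

```text
time: 13.15
position: [0.5745, -0.1111, 0.031]
tool_rot: [2.341, 2.093, 0.003]
ft_force: [0.4, 3.7, 5.7]
grip_width: 0.388
grip_force: 50.0
```

Call:
arm_command(
  motion=[
    [20,-1,0,0,0],
    [20,-2,0,0,0],
    [20,-3,0,0,0],
    [20,-3,0,0,0],
  ],
)

```text
time: 13.48
position: [0.5741, -0.1143, 0.0309]
tool_rot: [2.341, 2.093, 0.003]
ft_force: [0.8, 3.4, 6.4]
grip_width: 0.385
grip_force: 50.0
```

Call:
arm_command(
  motion=[
    [20,-1,0,0,0],
    [20,-2,0,0,0],
    [20,-3,0,0,0],
    [20,-3,0,0,0],
  ],
)

```text
time: 13.82
position: [0.5738, -0.1173, 0.031]
tool_rot: [2.341, 2.093, 0.003]
ft_force: [0.2, 3.4, 4.7]
grip_width: 0.385
grip_force: 50.0
```

Call:
arm_command(
  motion=[
    [20,-1,0,0,0],
    [20,-2,0,0,0],
    [20,-3,0,0,0],
    [20,-3,0,0,0],
  ],
)

```text
time: 14.15
position: [0.5735, -0.1203, 0.031]
tool_rot: [2.341, 2.093, 0.003]
ft_force: [0.6, 2.6, 6.4]
grip_width: 0.388
grip_force: 50.0
```

Call:
arm_command(
  motion=[
    [20,-1,0,0,0],
    [20,-2,0,0,0],
    [20,-3,0,0,0],
    [20,-3,0,0,0],
  ],
)

```text
time: 14.48
position: [0.5731, -0.1233, 0.031]
tool_rot: [2.341, 2.093, 0.003]
ft_force: [0.8, 3.4, 6.3]
grip_width: 0.391
grip_force: 50.0
```

Call:
arm_command(
  motion=[
    [20,-1,0,0,0],
    [20,-2,0,0,0],
    [20,-2,0,0,0],
  ],
)

```text
time: 14.73
position: [0.5729, -0.1252, 0.031]
tool_rot: [2.341, 2.093, 0.003]
ft_force: [0.4, 3.8, 6.0]
grip_width: 0.386
grip_force: 50.0
```

Call:
arm_command(
  motion=[
    [20,-1,0,0,0],
    [20,-2,0,0,0],
    [20,-3,0,0,0],
    [20,-3,0,0,0],
  ],
)

```text
time: 15.07
position: [0.5726, -0.1282, 0.031]
tool_rot: [2.341, 2.093, 0.003]
ft_force: [-0.4, 3.6, 6.6]
grip_width: 0.387
grip_force: 50.0
```

Call:
arm_command(
  motion=[
    [20,-1,0,0,0],
    [20,-2,0,0,0],
    [20,-2,0,0,0],
  ],
)

```text
time: 15.32
position: [0.5723, -0.1302, 0.031]
tool_rot: [2.341, 2.093, 0.003]
ft_force: [0.8, 4.3, 6.4]
grip_width: 0.385
grip_force: 50.0
```

Call:
arm_command(
  motion=[
    [20,-1,0,0,0],
    [20,-2,0,0,0],
    [20,-2,0,0,0],
  ],
)

```text
time: 15.57
position: [0.5722, -0.1308, 0.031]
tool_rot: [2.341, 2.095, 0.004]
ft_force: [0.1, 5.9, 6.0]
grip_width: 0.392
grip_force: 50.0
```

Call:
arm_command(
  motion=[
    [20,0,0,0,0],
    [20,0,0,0,0],
  ],
)

```text
time: 15.73
position: [0.5722, -0.1308, 0.0309]
tool_rot: [2.341, 2.095, 0.004]
ft_force: [1.2, 6.8, 6.3]
grip_width: 0.387
grip_force: 50.0
```

Call:
arm_command(
  motion=[
    [20,-0.5,0,0,0],
    [20,-1,0,0,0],
    [20,-1,0,0,0],
  ],
)

```text
time: 15.98
position: [0.5722, -0.1309, 0.031]
tool_rot: [-2.34, -2.095, -0.005]
ft_force: [2.2, 7.2, 6.3]
grip_width: 0.384
grip_force: 50.0
```

Call:
arm_command(
  motion=[
    [20,-0.5,0,0,0],
    [20,-1,0,0,0],
    [20,-1,0,0,0],
  ],
)

```text
time: 16.23
position: [0.5721, -0.131, 0.031]
tool_rot: [-2.339, -2.096, -0.006]
ft_force: [1.0, 9.4, 5.5]
grip_width: 0.385
grip_force: 50.0
```

Call:
arm_command(
  motion=[
    [20,-1,0,0,0],
    [20,-2,0,0,0],
    [20,-2,0,0,0],
    [20,-2,0,0,0],
  ],
)

```text
time: 16.57
position: [0.572, -0.1313, 0.031]
tool_rot: [-2.337, -2.096, -0.008]
ft_force: [1.0, 12.2, 6.0]
grip_width: 0.384
grip_force: 50.0
```

Call:
arm_command(
  motion=[
    [20,-1,0,0,0],
    [20,-1.5,0,0,0],
    [20,-1.5,0,0,0],
    [20,-1.5,0,0,0],
  ],
)

```text
time: 16.9
position: [0.5719, -0.1314, 0.031]
tool_rot: [-2.335, -2.096, -0.01]
ft_force: [1.9, 13.5, 6.9]
grip_width: 0.388
grip_force: 50.0
```

Call:
arm_command(
  motion=[
    [20,-1,0,0,0],
    [20,-2,0,0,0],
    [20,-2,0,0,0],
    [20,-2,0,0,0],
  ],
)

```text
time: 17.23
position: [0.5718, -0.1317, 0.031]
tool_rot: [-2.333, -2.096, -0.012]
ft_force: [1.6, 17.2, 6.6]
grip_width: 0.387
grip_force: 50.0
```

Call:
arm_command(
  motion=[
    [20,-1,0,0,0],
    [20,-1,0,0,0],
    [20,-1,0,0,0],
  ],
)

```text
time: 17.48
position: [0.5718, -0.1318, 0.031]
tool_rot: [-2.332, -2.096, -0.013]
ft_force: [0.7, 18.4, 7.1]
grip_width: 0.386
grip_force: 50.0
```

Call:
arm_command(
  motion=[
    [20,-1,0,0,0],
    [20,-1,0,0,0],
    [20,-1,0,0,0],
  ],
)

```text
time: 17.73
position: [0.5717, -0.1319, 0.031]
tool_rot: [-2.331, -2.097, -0.014]
ft_force: [0.9, 19.3, 6.5]
grip_width: 0.385
grip_force: 50.0
```

Call:
arm_command(
  motion=[
    [20,2,0,0,0],
    [20,4,0,0,0],
    [20,6,0,-0.5,0],
    [20,6,0,-0.5,0],
  ],
)

```text
time: 18.07
position: [0.5718, -0.1319, 0.0309]
tool_rot: [-2.337, -2.096, -0.007]
ft_force: [1.7, 8.0, 3.8]
grip_width: 0.386
grip_force: 50.0
```

Call:
arm_command(
  motion=[
    [20,1,0,0,0],
    [20,3,0,-0.3,0],
    [20,3,0,-0.3,0],
  ],
)

```text
time: 18.32
position: [0.5718, -0.1318, 0.0309]
tool_rot: [2.341, 2.095, 0.003]
ft_force: [2.4, 4.2, 1.3]
grip_width: 0.388
grip_force: 50.0
```

Call:
arm_command(
  motion=[
    [60,0,0,0,0],
    [60,0,0,0,0],
    [60,0,0,0,0],
    [60,0,0,0,0],
    [60,0,0,0,0],
  ],
)

```text
time: 18.73
position: [0.5708, -0.1328, 0.0306]
tool_rot: [2.342, 2.094, -0.002]
ft_force: [-0.6, 0.3, -0.1]
grip_width: 0.655
grip_force: 0.0
```

Run:
```python
from h import *
s=get_state();print(s['time'],s['position'],s['grip_width'],s['ft_force'])
```

```text
18.7333 [ 0.57079174 -0.13284152  0.030587  ] 0.6554047185406665 [-0.56891528  0.27528695 -0.09109539]
```

Call:
arm_command(
  motion=[
    [70,0,0,-10,0],
    [70,0,0,-25,0],
    [70,0,0,-50,0],
    [70,0,0,-80,0],
    [70,0,0,-120,0],
  ],
)

```text
time: 19.15
position: [0.5695, -0.1316, 0.1507]
tool_rot: [-2.338, -2.093, 0.003]
ft_force: [0.2, -0.0, -0.4]
grip_width: 0.799
grip_force: 0.0
```

Call:
arm_command(
  motion=[
    [70,20,0,-35,0],
    [70,50,0,-60,0],
    [70,90,0,-60,0],
    [70,130,0,-60,0],
    [70,170,0,-60,0],
  ],
)

```text
time: 19.57
position: [0.5904, 0.0383, 0.2127]
tool_rot: [2.341, 2.092, 0.002]
ft_force: [0.7, -0.0, 0.1]
grip_width: 0.805
grip_force: 0.0
```

Call:
arm_command(
  motion=[
    [70,40,0,0,0],
    [70,80,0,0,0],
    [70,120,0,0,0],
    [70,120,0,0,0],
    [70,120,0,0,0],
  ],
)

```text
time: 19.98
position: [0.6022, 0.1608, 0.2117]
tool_rot: [-2.333, -2.103, -0.002]
ft_force: [1.0, -0.9, 0.4]
grip_width: 0.802
grip_force: 0.0
```

Run:
```python
from h import *
grab('top','t9');grab('scene','s9')
a=np.load('pics/t9.npz')['im'];b=np.load('pics/s9.npz')['im']
cv2.imwrite('pics/c9.png',np.hstack([cv2.resize(a[80:280,330:530,::-1],(400,400)),cv2.resize(b[220:390,90:290,::-1],(400,400))]))
o=np.array([.559,-.2365]); im,W=cloud('t9');hsv=cv2.cvtColor(im,cv2.COLOR_RGB2HSV); H,S=hsv[...,0].astype(int),hsv[...,1]
a=(W[...,:2]-o)@[-.111,-.9938]*1000;b=(W[...,:2]-o)@[.9938,-.111]*1000;z=W[...,2]*1000
f=(a>-60)&(a<30)&(abs(b)<128)&(z>80)&(z<156)&(S>100)&(H>8)&(H<35)
for k in (-120,-60,0,60,100): q=f&(b>=k)&(b<k+20); print('flap',k,np.round(np.median(a[q]),1))
m=(a>-140)&(a<-5)&(abs(b)<60)&(z>8)&(z<70)&(S>90)&((H<25)|(H>172))
for k in range(-130,-5,15): q=m&(a>=k)&(a<k+15); print(k,q.sum(),np.round(np.percentile(b[q],[3,50,97]),1),np.round(np.percentile(z[q],[50,95]),1)) if q.sum()>4 else 0
print(get_state()['time'])
```

```text
flap -120 1.2
flap -60 1.6
flap 0 1.6
flap 60 1.4
flap 100 1.7
-130 13 [10.6 15.6 18.7] [60.3 62.4]
-115 46 [-6.5  6.8 17.4] [60.8 62.9]
-100 62 [-13.7   2.9  18.6] [60.3 62.4]
-85 44 [-14.8  -3.1  16.2] [31.2 33.7]
-70 81 [-15.2  -0.8  17. ] [31. 34.]
-55 69 [-14.7   0.2  17.7] [29.  32.3]
-40 72 [-14.8   0.1  17.9] [26.6 29. ]
-25 68 [-14.5   0.3  17.5] [23.3 27.4]
-10 21 [-14.5   1.3  16. ] [21.5 24.7]
20.0833
```

View pics/c9.png

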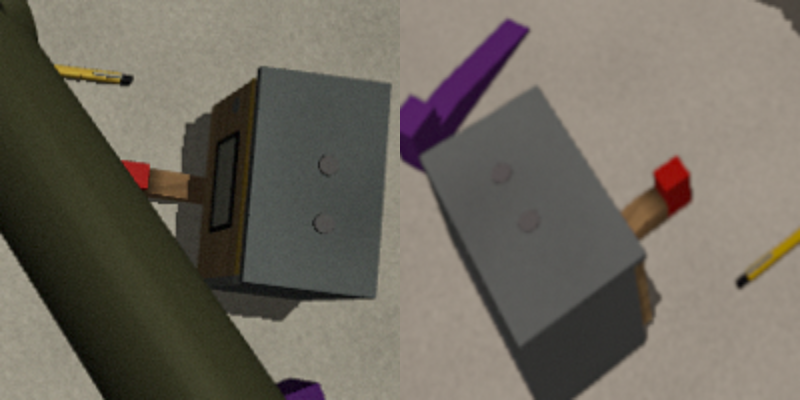

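The wedge lies flat at the middle of the flap (red grip at (135,175) in the left crop). The flap is flush and the arm is clear.

```bash
python3 -c "from bench import *; print(close_job())"
```

```text
the job is handed in; nothing more can be done
None
```

I pushed the flap shut and jammed the wedge flat under the middle of its lower edge with a level push of about 19 N. I then let go and handed the job in after about 20 s. The last pictures showed the flap still flush; I never moved the arm near the lantern, dish, key tray or pen, but I did not re-measure them at the end.

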